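Tip reject glaze tiles off a flat shovel into a sliding-cover box

TASK

Slide the red cover of the wooden reject box fully open, then carry the loaded aluminium shovel over level, press the front part of its blade down on the box's rim and keep it pressed there while you tip all three test tiles into the box. Then lay the empty shovel back on its black mat as it lay before, and slide the cover fully shut. Do not touch the tiles with the gripper, and leave the cup, bowl, pots, bottle and brush where they stand.

Things in the scene. Friction and masses are not known exactly. Their poses are not given: they have to be found in the camera images.
- reject_box: Wooden box, fixed, brown with a small brass plate on its -x face: 196 (x) by 166 (y) by 100 mm high outside, walls and floor 8 mm. Origin: centre of its underside, z up, yawed. Its rim is 100 mm high on the -x, +y and -y sides; the +x wall is only 78 mm high and the red cover slides out over it along +x. It may stand on either side of the robot.
- cover (a joint): The red sliding cover of the reject box, m: 0 shut, 0.15 fully open (moved along the box's +x, stop at 0.15). Some 2 N of friction; stays where it is left. The panel is 180 by 148 mm, 8 mm thick, its top 88 mm above the table, 12 mm below the rim. Shut it covers the box; fully open it leaves free the 150 mm of the mouth from box x = -90 to +60 mm. It starts shut or up to 40 mm open.
- cover_grip (a point): Point to grip on the pale wooden fin standing on the cover: fin 14 mm thick along the box's x, 60 mm long along the box's y, from the panel top (88 mm) up to 130 mm above the table. The point is on the fin's middle plane, 119 mm above the table, at box x = -30 mm when shut and +120 mm when open. Axes parallel to the box's.
- mat: Black rubber mat, fixed, 235 by 150 mm, 3 mm thick. Origin on its underside at the place where the shovel's origin belongs, 45 mm to +x of the mat's centre; +x is the direction of the shovel's front edge.
- shovel: Flat aluminium hand shovel, 0.18 kg, about 200 mm long, loose, lying on the mat, blade level with three tiles on it. Origin: centre of the blade's underside; +x to the front edge, z up. Blade 110 (x) by 105 (y) mm, 3 mm thick, open at the front; side flanges 14 mm high, back wall 40 mm high at x = -54. Dark wooden handle, straight back from x = -55 to -145, 22 mm wide (y), from z = 22 to 44.
- shovel_grip (a point): Middle of the shovel handle: x = -95, y = 0, z = 33 mm in the shovel's frame; same axes.
- shovel_lip (a point): Middle of the blade's front edge, on its underside: x = 55, y = 0, z = 0 mm in the shovel's frame; same axes.
- tile0: Ceramic test tile, blue with a green band, 60 by 26 by 9 mm, about 32 g, loose, lying lengthwise (its x along the shovel's x) on the shovel blade. Origin: centre of its underside. Glazed; on the blade it starts to slide at a slope of about 25 to 36 degrees.
- tile1: Ceramic test tile, terracotta with a pale band, 60 by 26 by 9 mm, about 32 g, loose, lying lengthwise (its x along the shovel's x) on the shovel blade. Origin: centre of its underside. Glazed; on the blade it starts to slide at a slope of about 25 to 36 degrees.
- tile2: Ceramic test tile, white with an amber band, 60 by 26 by 9 mm, about 32 g, loose, lying lengthwise (its x along the shovel's x) on the shovel blade. Origin: centre of its underside. Glazed; on the blade it starts to slide at a slope of about 25 to 36 degrees.
- keeper_tray: Open blue plastic tray, fixed, 190 by 160 by 50 mm, holding two finished bowls (up to 66 mm high). Not for rejects. Origin: centre of underside. It stands on the other side of the robot from the reject box.
- cup: Yellow takeaway cup with black lid, loose bystander, 79 mm across, 114 mm high. Origin: centre of underside.
- bowl: Terracotta bowl, loose bystander, 90 mm across, 50 mm high. Origin: centre of underside.
- glaze_pot: Orange glaze pot with white cap, loose bystander, 60 mm across, 65 mm high. Origin: centre of underside.
- slip_pot: Low white pot with green cap, loose bystander, 64 mm across, 55 mm high, standing beyond the reject box's +x side; the cover passes 25 mm above it as it opens. Origin: centre of underside.
- glaze_bottle: White bottle with red cap, loose bystander, 56 mm across, 150 mm high, standing beyond the keeper tray. Origin: centre of underside.
- brush: Brush 170 mm long lying on the table, loose bystander, under 30 mm high. Origin: on its underside.
Not all that is in view belongs to the job. There is more than one size of the shovel; the one meant has the size given above.

How it is judged:
By the outcome, as a careful person would: the job done as asked, in the order asked, and still so for the second after the job is handed in, with the robot touching nothing.
It also fails if it takes over 72 s, if anything falls off the work surface, if the arm or the gripper's body presses on something with over 40 N, if the wrist force passes 120 N, or if a joint passes its speed limit or range.

ROBOT

A 6-joint arm with a two-finger parallel gripper is mounted at the origin on the work surface. World frame = base frame: x ahead of the robot, y to its left, z up, the work surface at z = 0. Lengths are in m, angles in degrees, forces in N, time in s.
With the tool pointing down it reaches from about 0.35 to 0.875 m from the base axis. Payload 4.2 kg.
Tool frame: the origin (TCP) lies on the front face of the gripper's body, between the roots of the fingers; the fingertips stand 70 mm ahead of it and the grasp point (between the pads) lies 51 mm ahead of it; x points along the fingers, y is the direction in which the jaws open and shut, and the axes are right-handed (so a half turn about x gives the same grasp; the last joint's range is limited). The gripper opens to 87 mm and grips with 3 to 60 N. Pads are 19 mm wide; open, the fingers measure 117 mm over their backs; the gripper's body (75 mm by 190 mm) begins 51 mm behind the grasp point.
Start: joints at [-58.579, 22.042, 0.453, 0, -68.411, -14.817], TCP at [0.179, -0.599, 0.292] pointing down, gripper open.
Joint ranges: [-179.83, 179.83], [-69.29, 118.12], [-61.27, 80.66], [-181.25, 117.63], [-171.15, -9.14], [-177.46, 177.46]. Speed limits (degrees/s): [159.86, 159.86, 180, 180, 180, 180].

INTERFACE

Orientations are given as a 3x3 rotation matrix whose columns are the frame's x, y, z axes.
In Python, from station import r, viewer, spotter gives the robot as it stands.
- The arm moves only by the tool move_arm, never from a script. Its argument "series" is a list that holds one entry, the list of rows, each a list of 7 numbers: the turn, a rotation vector about the world's x, y, z scaled (see below), then the shift along the world's x, y, z scaled (see below), then the opening, from 0 (shut) to 1 (fully open). A call has 1 to 20 rows; each row shifts and turns the pose as measured when the row begins; what a row does not reach is not made up. The controller multiplies each number of a shift by 60 mm and each number of a turn by 8 degrees. A row lasts 1/8 s, in which the tool goes at most 62.5 mm and 10.7 degrees, less where a joint would pass 70% of its speed; a pose out of reach is approached as far as the arm can. A call with a number of a shift or a turn outside -1 to 1 is refused whole. A call with a gripper value outside its range is refused whole. The fingers move at their own pace and stop on an object; the grip force is fixed at half the most. Time passes only in rows, so rows that do not move let the fingers close. It gives the time, the measured TCP pose, the force and the opening at its end, in the units of the state.
- r.sense(): the state, without advancing time (a new reading comes with each control period).
- viewer.capture(name): name is "side" or "top"; returns (picture, depth): 480x640x3 uint8, red, green, blue; 480x640 float32, m along the optical axis (not along the pixel's ray), 0 where there is no reading.
- viewer.camera_params(name): a dict with "mtx" (3x3 intrinsics, pixels), "dist_coeffs" ([k1, k2, p1, p2, k3] as OpenCV has them; the pictures are not rectified), "pose" (4x4, takes a point from camera to world coordinates). Camera axes: x right, y down, z forward; pixel columns grow to the right and rows downward; lengths in m; the calibration is good to about 2 mm. A picture is of the moment at which its call begins. camera_params takes no time and is no camera call.
- r.finish_job(): hands the job in, once; it reports no verdict.
Trained networks look in the newest picture that a camera, given by its name, has taken for a name from the list of things; names that differ only in an ending like _2 or _b are one class to them, and where a whole thing is asked for, a point or a joint stands for the part that bears it (a point fixed in the world has none). Each returns a list of dicts, best first, with "conf" (0 to 1); they miss things now and then, are a little off and sometimes report something else, mostly with a low value. They report only what shows in the picture. A call takes as long as a camera call. They do not tell look-alikes from the thing itself.
- spotter.find_in(camera, name): "centre" ([column, row] in pixels, amid what is visible of it).
- spotter.trace(camera, name): "mask" (480x640 bool, what is visible of it) and "centre" ([column, row] in pixels, amid what is visible of it).
The state is a dict: "time_s": time; "joints": joint angles; "joint_velocities": joint speeds; "effort": joint torques, N m; "tcp_pos": TCP position; "ee_rot": TCP orientation; "wrist_force": force on the tool from outside, world axes, zero at the start; "moment": the same for the moment, N m; "gripper_width": opening from 0.0 (shut) to 1.0 (fully open).
Only numpy, scipy, OpenCV 4.12 (cv2) and the standard library are available. Lean on these libraries where they do the work, as an engineer would, in place of code of your own. Each camera call takes 0.05 s, during which the arm holds its last target.

## Working session

There is one attempt and no reset: what is moved stays moved. The work goes in short steps, Python scripts to look and compute and a tool call to move; the robot and the scene stay as the last step left them, time stands still between calls to the robot, and variables do not carry over. Pictures are saved under pics/ and viewed, and the job is handed in when it is done.

Besides the shell and the picture viewer there is one more tool, called after "Emit:" as name(argument=value, ...) on one line, values as JSON. move_arm: Moves the arm, as the interface text tells. Its arguments: {"type":"object","properties":{"series":{"type":"array","items":{"type":"array","items":{"type":"array","items":{"type":"number","minimum":-1,"maximum":1}}}}},"required":["series"]}

```bash
ls; mkdir -p pics
python3 - <<'E'
from station import r, viewer, spotter
import cv2, numpy as np
s=r.sense(); print(s)
for n in ["side","top"]:
    p,d=viewer.capture(n); cv2.imwrite(f"pics/{n}0.png",p[:,:,::-1]); np.savez(f"pics/{n}0.npz",p=p,d=d)
    c=viewer.camera_params(n); print(n,c)
E
```

```text
pics
{'time_s': 0.0, 'joints': array([-5.85814335e+01,  2.20896273e+01,  3.78622237e-01, -3.12559374e-02,
       -6.84105649e+01, -1.48157550e+01]), 'joint_velocities': array([ 0.04872182, -0.06484138, -0.09641271,  0.0673929 ,  0.05857674,
        0.0768136 ]), 'effort': array([ 5.38495260e-04, -3.90663922e+01,  1.87401706e+01,  4.21991497e+00,
        1.09726682e-02, -2.07678090e-04]), 'tcp_pos': array([ 0.17847316, -0.59849205,  0.29115761]), 'ee_rot': array([[-6.73159330e-04, -2.85541780e-01,  9.58366025e-01],
       [ 2.07507846e-03,  9.58363780e-01,  2.85542569e-01],
       [-9.99997620e-01,  2.18090034e-03, -5.26099240e-05]]), 'wrist_force': array([-0.51026632, -0.00283314,  0.08722903]), 'moment': array([-0.0500793 ,  0.00969113,  0.0372236 ]), 'gripper_width': 1.0025721454193743}
side {'mtx': array([[456.87219788,   0.        , 316.16010452],
       [  0.        , 456.87219788, 231.80823155],
       [  0.        ,   0.        ,   1.        ]]), 'dist_coeffs': array([-0.07915374,  0.        ,  0.        ,  0.        ,  0.        ]), 'pose': array([[ 0.99977701, -0.01993438,  0.00696789,  0.49739672],
       [-0.01722928, -0.57923914,  0.81497557, -0.75195914],
       [-0.01220996, -0.81491389, -0.57945343,  0.61147599],
       [ 0.        ,  0.        ,  0.        ,  1.        ]])}
top {'mtx': array([[510.46349073,   0.        , 321.7805829 ],
       [  0.        , 510.46349073, 235.67442792],
       [  0.        ,   0.        ,   1.        ]]), 'dist_coeffs': array([0.03053976, 0.        , 0.        , 0.        , 0.        ]), 'pose': array([[ 0.00998758, -0.99665161,  0.081153  ,  0.42160229],
       [-0.9998867 , -0.00903999,  0.01203567, -0.00483659],
       [-0.01126175, -0.08126401, -0.99662898,  1.42451078],
       [ 0.        ,  0.        ,  0.        ,  1.        ]])}
```

View pics/side0.png

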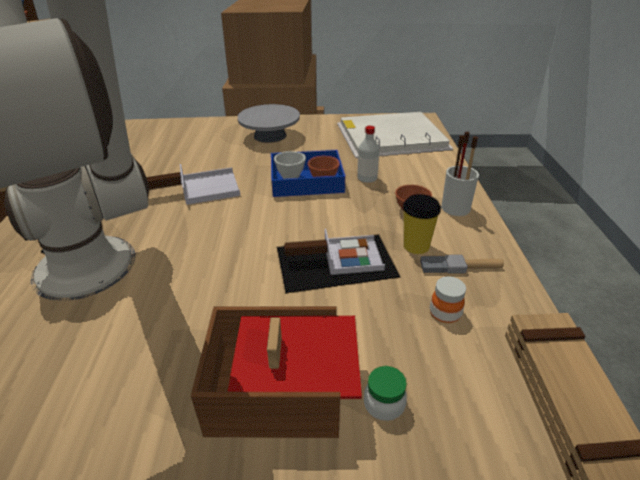

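View pics/top0.png

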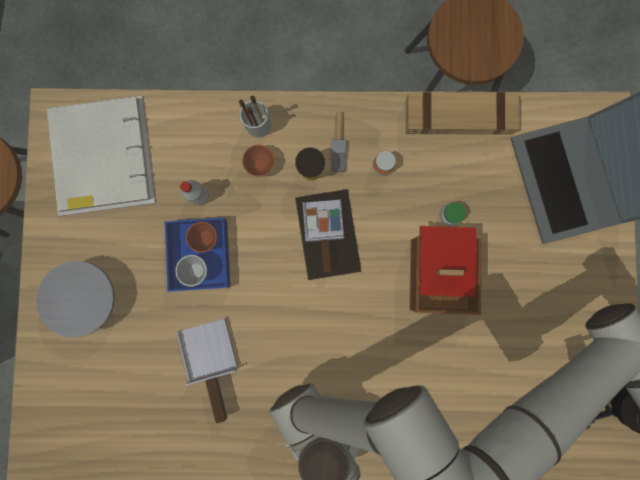

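The side view shows the box at (290,370), with the red cover slightly open. The mat and the loaded shovel are at (340,258). The top view shows the mat and shovel at (326,232), the box at (447,268) and an empty look-alike shovel at (210,365).

```bash
cat > h.py <<'E'
from station import r, viewer, spotter
import cv2, numpy as np
def params(n): 
    c=viewer.camera_params(n); return c["mtx"],c["dist_coeffs"],c["pose"]
def onplane(n,px,z):
    K,D,T=params(n); px=np.atleast_2d(np.array(px,float))
    u=cv2.undistortPoints(px[:,None,:],K,D)[:,0]
    ray=np.c_[u,np.ones(len(u))]@T[:3,:3].T; o=T[:3,3]
    return o+ray*((z-o[2])/ray[:,2])[:,None]
def cloud(n,d,mask):
    K,D,T=params(n); v,u=np.nonzero(mask&(d>0))
    q=cv2.undistortPoints(np.c_[u,v].astype(float)[:,None,:],K,D)[:,0]
    P=np.c_[q,np.ones(len(q))]*d[v,u][:,None]
    return P@T[:3,:3].T+T[:3,3], np.c_[u,v]
def proj(n,P):
    K,D,T=params(n); Ti=np.linalg.inv(T)
    rv=cv2.Rodrigues(Ti[:3,:3])[0]
    return cv2.projectPoints(np.atleast_2d(np.array(P,float)),rv,Ti[:3,3],K,D)[0][:,0]
def shot(n,name):
    p,d=viewer.capture(n); cv2.imwrite(f"pics/{name}.png",p[:,:,::-1]); np.savez(f"pics/{name}.npz",p=p,d=d); return p,d
E
python3 - <<'E'
from h import *
np.set_printoptions(precision=4,suppress=True)
for n in ["top","side"]:
    d=np.load(f"pics/{n}0.npz")["d"]
    for t in ["reject_box","cover","cover_grip","mat","shovel","tile0","tile1","tile2","keeper_tray","cup","bowl","glaze_pot","slip_pot","glaze_bottle","brush"]:
        for q in spotter.trace(n,t)[:2]:
            P,uv=cloud(n,d,q["mask"])
            if len(P)<5: print(n,t,"few");continue
            m=q["mask"].astype(np.uint8)
            cv2.imwrite(f"pics/mask_{n}_{t}.png",m*255) if q is not None else 0
            print(n,t,round(q["conf"],2),np.round(q["centre"],1),len(P),"med",np.median(P,0),"lo",np.percentile(P,2,axis=0),"hi",np.percentile(P,98,axis=0))
print(r.sense()["time_s"])
E
```

```text
top reject_box 0.75 [447.2 268.9] 6051 med [ 0.4431 -0.3132  0.0881] lo [ 0.3389 -0.3945  0.0049] hi [ 0.5535 -0.2304  0.127 ]
top reject_box 0.39 [322.6 234.2] 1048 med [0.5484 0.007  0.0087] lo [ 0.444  -0.0381  0.0007] hi [0.6346 0.0632 0.0508]
top cover 0.67 [259.1 159.2] 787 med [0.7465 0.1948 0.023 ] lo [0.7007 0.1506 0.002 ] hi [0.7786 0.2291 0.0536]
top cover 0.64 [447.6 261.6] 3941 med [ 0.4693 -0.3159  0.0885] lo [ 0.3838 -0.3879  0.083 ] hi [ 0.5541 -0.2452  0.1301]
top cover_grip 0.77 [449.5 261.2] 3958 med [ 0.4678 -0.316   0.0885] lo [ 0.3827 -0.3882  0.083 ] hi [ 0.5553 -0.2453  0.1301]
top mat 0.65 [334.  245.9] 2740 med [ 0.5066 -0.0237  0.0035] lo [ 0.4253 -0.0861 -0.0029] hi [0.6592 0.0773 0.0101]
top shovel 0.93 [210.6 355. ] 3374 med [0.2041 0.3105 0.0054] lo [ 0.0608  0.2504 -0.0022] hi [0.2931 0.394  0.059 ]
top shovel 0.91 [325. 235.] 896 med [0.5446 0.0062 0.0087] lo [ 0.4466 -0.0385  0.0007] hi [0.6324 0.0618 0.051 ]
top tile0 0.66 [334.4 217.2] 200 med [ 0.5818 -0.0213  0.0157] lo [ 0.5529 -0.0353  0.0098] hi [ 0.6112 -0.01    0.0218]
top tile0 0.5 [314.  2
[... 3941 characters left out ...]
 [ 0.597  -0.3604  0.0536] lo [ 0.5705 -0.3765  0.0064] hi [ 0.6259 -0.324   0.0573]
side slip_pot 0.32 [296.3 352.2] 9428 med [ 0.4709 -0.3251  0.0886] lo [ 0.3833 -0.3825  0.0865] hi [ 0.5547 -0.2466  0.13  ]
side glaze_bottle 0.56 [368.2 157.4] 967 med [0.6472 0.3401 0.0713] lo [0.6235 0.3289 0.0058] hi [0.6927 0.5396 0.1507]
side glaze_bottle 0.25 [351.6 255.1] 270 med [0.5803 0.0069 0.0161] lo [ 0.5517 -0.0049  0.0112] hi [0.6093 0.0242 0.0184]
side brush 0.76 [453.4 267.2] 1124 med [ 0.7821 -0.039   0.0182] lo [ 0.7194 -0.0525  0.0028] hi [ 0.8799 -0.0136  0.0226]
side brush 0.22 [335.2 249.7] 1591 med [ 0.5418 -0.0062  0.0156] lo [ 0.4459 -0.0455  0.0046] hi [0.6369 0.0641 0.0493]
1.6
```

Run:
```python
import cv2
a=cv2.imread("pics/top0.png")
cv2.imwrite("pics/c1.png",cv2.resize(a[180:290,280:380],None,fx=5,fy=5,interpolation=cv2.INTER_CUBIC))
cv2.imwrite("pics/c2.png",cv2.resize(a[190:320,395:495],None,fx=4.6,fy=4.6,interpolation=cv2.INTER_CUBIC))
```

```text
(no output)
```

View pics/c1.png

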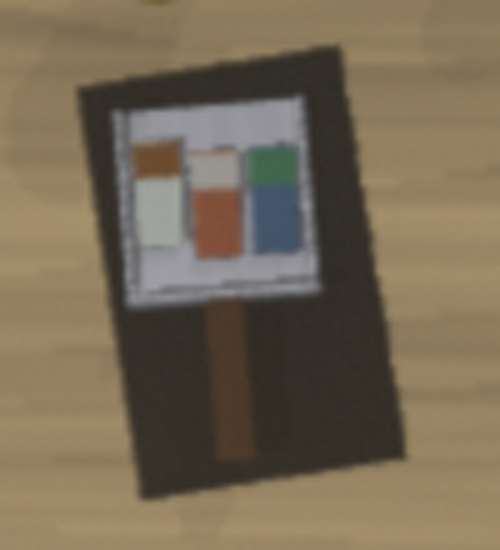

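View pics/c2.png

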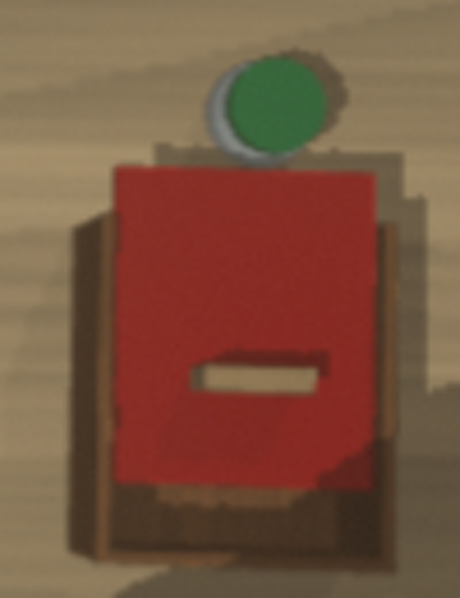

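Run:
```python
from h import *
np.set_printoptions(precision=4,suppress=True)
def rect(P): 
    c,s,a=cv2.minAreaRect((P[:,:2]*1000).astype(np.float32)); return np.round(c,1),np.round(s,1),round(a,2)
for n in ["top","side"]:
    z=np.load(f"pics/{n}0.npz"); p,d=z["p"],z["d"]; hsv=cv2.cvtColor(p,cv2.COLOR_RGB2HSV)
    red=((hsv[...,0]<6)|(hsv[...,0]>174))&(hsv[...,1]>180)&(hsv[...,2]>50)
    N,L,S,C=cv2.connectedComponentsWithStats(red.astype(np.uint8)); i=1+np.argmax(S[1:,4]); m=L==i
    v,u=np.nonzero(m); P=onplane(n,np.c_[u,v],0.088); print(n,"cover",S[i,4],rect(P))
    P,uv=cloud(n,d,np.ones_like(m)); 
    # fin
    k=(P[:,2]>0.124)&(P[:,2]<0.136)&(abs(P[:,0]-0.44)<.09)&(abs(P[:,1]+0.315)<.08); Q=P[k]; print("fin top",len(Q),rect(Q) if len(Q)>3 else 0,Q.mean(0))
    k=(P[:,2]>0.094)&(P[:,2]<0.104)&(abs(P[:,0]-0.44)<.13)&(abs(P[:,1]+0.315)<.11); Q=P[k]; print("rim",len(Q),rect(Q),Q.min(0),Q.max(0))
    mat=(hsv[...,2]<62); N,L,S,C=cv2.connectedComponentsWithStats(mat.astype(np.uint8)); 
    px=proj(n,[0.47,-0.04,0.003])[0]; i=L[int(px[1]),int(px[0])]; m=L==i; v,u=np.nonzero(m); Q=onplane(n,np.c_[u,v],0.003); print("mat",i,S[i],rect(Q))
    # handle
    k=(P[:,2]>0.036)&(P[:,2]<0.06)&(abs(P[:,0]-0.5)<.08)&(abs(P[:,1]-.005)<.06); Q=P[k]; print("high shovel",len(Q))
    k=k&(P[:,0]<0.515);Q=P[k]; 
    vx=cv2.fitLine((Q[:,:2]).astype(np.float32),cv2.DIST_L2,0,0.01,0.01).ravel(); print("handle",len(Q),vx,Q.min(0),Q.max(0),np.median(Q[:,2]),rect(Q),"ang",np.degrees(np.arctan2(vx[1],vx[0])))
cr=np.array([(113,110),(303,96),(320,292),(127,307)])/5+[280,180]
W=onplane("top",cr,0.017); print(W, W.mean(0)); 
hd=np.array([(226,310),(236,458)])/5+[280,180]; print(onplane("top",hd,0.047))
mc=np.array([(79,88),(340,46),(405,458),(142,497)])/5+[280,180]; M=onplane("top",mc,0.003); print("mat",M,M.mean(0))
```

```text
top cover 3343 (array([ 467.6, -316.7]), array([142.2, 176.2]), 89.1)
fin top 133 (array([ 439.5, -315.3]), array([12.6, 60.6]), 0.58) [ 0.439  -0.3141  0.1303]
rim 773 (array([ 445.2, -316.1]), array([169.5, 222.1]), 88.69) [ 0.334  -0.4015  0.094 ] [ 0.5577 -0.2296  0.104 ]
mat 21 [ 296  190   64   89 2395] (array([543. ,  -4.5]), array([230.4, 145.1]), 9.7)
high shovel 316
handle 235 [0.995  0.1003 0.4763 0.0013] [ 0.4384 -0.0113  0.0377] [0.5144 0.0138 0.0563] 0.04732261821780459 (array([476.1,   1.3]), array([77. , 21.8]), 5.2) ang 5.758545
side cover 8883 (array([ 468.4, -317.3]), array([151.9, 179.9]), 88.74)
fin top 363 (array([ 439.2, -316.7]), array([60. , 14.2]), 88.64) [ 0.4395 -0.3196  0.1297]
rim 2505 (array([ 431.4, -315.1]), array([169.3, 196.1]), 88.72) [ 0.3325 -0.4013  0.094 ] [ 0.5313 -0.2295  0.1039]
mat 149 [ 277  235  123   58 3031] (array([543.7,  -4.8]), array([232. , 149.2]), 9.53)
high shovel 521
handle 391 [ 0.9952  0.0983  0.4761 -0.0039] [ 0.437  -0.0152  0.0361] [0.5138 0.0141 0.0509] 0.047271079845250696 (array([476.2,   0.2]), array([77.4, 25.6]), 5.1) ang 5.639773
[[ 0.6297  0.0665  0.017 ]
 [ 0.6385 -0.0392  0.017 ]
 [ 0.5292 -0.0493  0.017 ]
 [ 0.5199  0.0573  0.017 ]] [0.5793 0.0088 0.017 ]
[[ 0.5167  0.0024  0.047 ]
 [ 0.4369 -0.0038  0.047 ]]
mat [[ 0.6441  0.0865  0.003 ]
 [ 0.6692 -0.0601  0.003 ]
 [ 0.4383 -0.0975  0.003 ]
 [ 0.4153  0.0482  0.003 ]] [ 0.5417 -0.0057  0.003 ]
```

The box sits at about (0.432, -0.316) with a yaw of about -1.2°, and the cover is about 36 mm open (fin at x=0.439). The shovel origin is at about (0.580, 0.0085), yaw 5.4°. The heights and sizes agree with the given data. Next I go to the fin.

Emit:
move_arm(series=[[[0, 0, 0.905, 0.435, 0.47, -0.1, 1], [0, 0, 0.905, 0.435, 0.47, -0.1, 1], [0, 0, 0.905, 0.435, 0.47, -0.1, 1], [0, 0, 0.905, 0.435, 0.47, -0.1, 1], [0, 0, 0.905, 0.435, 0.47, -0.1, 1], [0, 0, 0.905, 0.435, 0.47, -0.1, 1], [0, 0, 0.905, 0.435, 0.47, -0.1, 1], [0, 0, 0.905, 0.435, 0.47, -0.1, 1], [0, 0, 0.905, 0.435, 0.47, -0.1, 1], [0, 0, 0.905, 0.435, 0.47, -0.1, 1], [0, 0, 0, 0, 0, 0, 1]]])

```text
time_s: 2.98
tcp_pos: [0.4469, -0.3085, 0.2317]
ee_rot: [[0.005, -1.0, -0.024], [-0.001, -0.024, 1.0], [-1.0, -0.005, -0.001]]
wrist_force: [-0.5, -0.2, 0.5]
gripper_width: 1.002
```

Emit:
move_arm(series=[[[0, 0, -0.31, -0.127, -0.13, -0.1, 1], [0, 0, 0, 0, 0, -0.45, 1], [0, 0, 0, 0, 0, -0.45, 1], [0, 0, 0, 0, 0, 0, 1]]])

```text
time_s: 3.48
tcp_pos: [0.4354, -0.32, 0.1706]
ee_rot: [[0.005, -0.999, 0.034], [-0.002, 0.034, 0.999], [-1.0, -0.005, -0.002]]
wrist_force: [0.6, -0.6, -0.1]
gripper_width: 1.0
```

Run:
```python
from h import *
shot("side","s1")
```

```text
(no output)
```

View pics/s1.png

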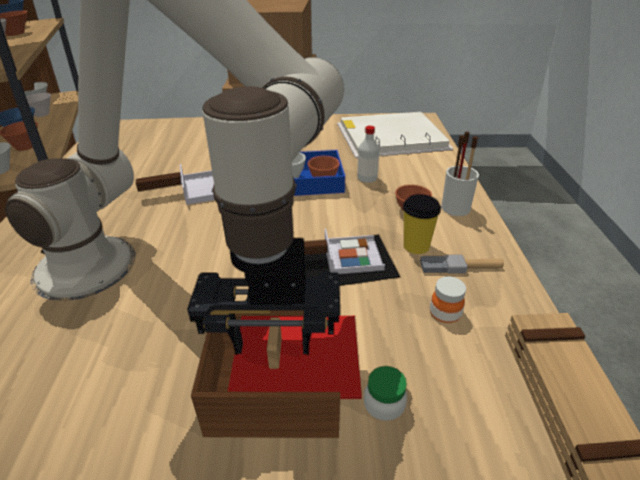

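The fin at (275,345) stands between the open fingertips at (237,345) and (306,345). I close the gripper.

Emit:
move_arm(series=[[[0, 0, 0.08, 0.06, 0.05, 0, 1], [0, 0, 0, 0, 0, 0, 0], [0, 0, 0, 0, 0, 0, 0], [0, 0, 0, 0, 0, 0, 0], [0, 0, 0, 0, 0, 0, 0], [0, 0, 0, 0, 0, 0, 0]]])

```text
time_s: 4.28
tcp_pos: [0.4412, -0.3186, 0.1758]
ee_rot: [[0.015, -1.0, 0.023], [-0.007, 0.023, 1.0], [-1.0, -0.015, -0.006]]
wrist_force: [0.2, -0.8, -0.1]
gripper_width: 0.515
```

Emit:
move_arm(series=[[[0, 0, 0, 0, 0, -0.08, 0], [0, 0, 0, 0, 0, 0, 0], [0, 0, 0, 0, 0, 0, 0], [0, 0, 0, 0, 0, 0, 0], [0, 0, 0, 0, 0, 0, 0]]])

```text
time_s: 4.9
tcp_pos: [0.4406, -0.3185, 0.1703]
ee_rot: [[0.012, -1.0, 0.023], [-0.006, 0.023, 1.0], [-1.0, -0.012, -0.006]]
wrist_force: [0.5, -0.5, 0.1]
gripper_width: 0.154
```

Emit:
move_arm(series=[[[0, 0, 0, 0.2, -0.004, 0, 0], [0, 0, 0, 0.4, -0.008, 0, 0], [0, 0, 0, 0.4, -0.008, 0, 0], [0, 0, 0, 0.4, -0.008, 0, 0], [0, 0, 0, 0.3, -0.006, 0, 0], [0, 0, 0, 0.15, 0, 0, 0], [0, 0, 0, 0, 0, 0, 0]]])

```text
time_s: 5.78
tcp_pos: [0.5521, -0.321, 0.1702]
ee_rot: [[-0.004, -1.0, 0.023], [-0.004, 0.023, 1.0], [-1.0, 0.003, -0.005]]
wrist_force: [-1.8, -0.3, 1.2]
gripper_width: 0.156
```

Nudge onward until the stop is felt.

Emit:
move_arm(series=[[[0, 0, 0, 0.05, 0, 0, 0], [0, 0, 0, 0.05, 0, 0, 0], [0, 0, 0, 0, 0, 0, 0]]])

```text
time_s: 6.15
tcp_pos: [0.5528, -0.3212, 0.1702]
ee_rot: [[-0.016, -1.0, 0.025], [-0.001, 0.025, 1.0], [-1.0, 0.016, -0.002]]
wrist_force: [-0.8, 0.6, -1.2]
gripper_width: 0.16
```

Emit:
move_arm(series=[[[0, 0, 0, 0, 0, 0, 1], [0, 0, 0, 0, 0, 0, 1], [0, 0, 0, 0, 0, 0, 1], [0, 0, 0, 0, 0, 0, 1], [0, 0, 0, 0, 0, 0.3, 1], [0, 0, 0, 0, 0, 0.6, 1], [0, 0, 0, 0, 0, 0.6, 1], [0, 0, 0, 0, 0, 0, 1]]])

```text
time_s: 7.15
tcp_pos: [0.5552, -0.3211, 0.2668]
ee_rot: [[-0.009, -1.0, 0.024], [-0.004, 0.024, 1.0], [-1.0, 0.009, -0.004]]
wrist_force: [-0.7, -0.3, -0.3]
gripper_width: 0.964
```

Run:
```python
from h import *
p,d=shot("side","s2"); P,uv=cloud("side",d,np.ones(d.shape,bool))
k=(P[:,2]>0.124)&(P[:,2]<0.136)&(abs(P[:,0]-0.55)<.05)&(abs(P[:,1]+0.315)<.05); Q=P[k]; print(len(Q)); 
print(cv2.minAreaRect((Q[:,:2]*1000).astype(np.float32)))
hsv=cv2.cvtColor(p,cv2.COLOR_RGB2HSV)
red=((hsv[...,0]<6)|(hsv[...,0]>174))&(hsv[...,1]>180)&(hsv[...,2]>50)
N,L,S,C=cv2.connectedComponentsWithStats(red.astype(np.uint8)); i=1+np.argmax(S[1:,4]); v,u=np.nonzero(L==i); R=onplane("side",np.c_[u,v],.088)
print(cv2.minAreaRect((R[:,:2]*1000).astype(np.float32)))
```

```text
352
((551.4898681640625, -318.885986328125), (61.21770095825195, 14.346155166625977), 87.9137954711914)
((580.8344116210938, -320.24346923828125), (151.56710815429688, 179.36572265625), 88.39842987060547)
```

View pics/s2.png

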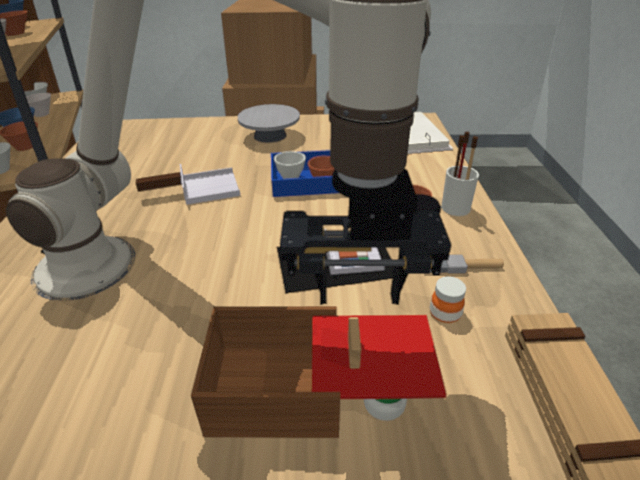

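The cover is fully open, with the fin at x=0.5515 (expected 0.552). Now to the shovel.

Emit:
move_arm(series=[[[0, 0, 0.93, -0.081, 0.412, 0, 1], [0, 0, 0.93, -0.081, 0.412, 0, 1], [0, 0, 0.93, -0.081, 0.412, -0.08, 1], [0, 0, 0.93, -0.081, 0.412, -0.08, 1], [0, 0, 0.93, -0.081, 0.412, -0.08, 1], [0, 0, 0.93, -0.081, 0.412, -0.08, 1], [0, 0, 0.93, -0.081, 0.412, -0.08, 1], [0, 0, 0.93, -0.081, 0.412, -0.08, 1], [0, 0, 0.93, -0.081, 0.412, -0.08, 1], [0, 0, 0.93, -0.081, 0.412, -0.08, 1], [0, 0, 0.93, -0.081, 0.412, -0.08, 1], [0, 0, 0.93, -0.081, 0.412, -0.08, 1], [0, 0, 0.93, -0.081, 0.412, -0.08, 1], [0, 0, 0, 0, 0, 0, 1]]])

```text
time_s: 8.95
tcp_pos: [0.4819, 0.0102, 0.2033]
ee_rot: [[-0.011, 0.146, -0.989], [-0.022, -0.989, -0.145], [-1.0, 0.02, 0.014]]
wrist_force: [0.2, -0.1, 0.7]
gripper_width: 0.999
```

Emit:
move_arm(series=[[[0.16, -0.08, -0.33, 0.15, -0.15, -0.2, 1], [0, 0, 0, 0, 0, -0.2, 1], [0, 0, 0, 0, 0, 0, 1]]])

```text
time_s: 9.32
tcp_pos: [0.4912, -0.001, 0.1771]
ee_rot: [[-0.001, 0.092, -0.996], [0.001, -0.996, -0.092], [-1.0, -0.001, 0.001]]
wrist_force: [0.7, 0.5, 0.7]
gripper_width: 0.995
```

Run:
```python
from h import *
p,d=shot("top","t3")
s=r.sense(); print(s["tcp_pos"],s["ee_rot"])
cv2.imwrite("pics/t3c.png",cv2.resize(p[160:300,260:400,::-1],None,fx=4,fy=4,interpolation=cv2.INTER_CUBIC))
```

```text
[ 0.49156799 -0.0008319   0.17765034] [[ 7.89994950e-05  9.25609030e-02 -9.95707022e-01]
 [ 1.54397670e-03 -9.95705849e-01 -9.25606715e-02]
 [-9.99998805e-01 -1.53003619e-03 -2.21572137e-04]]
```

View pics/t3c.png

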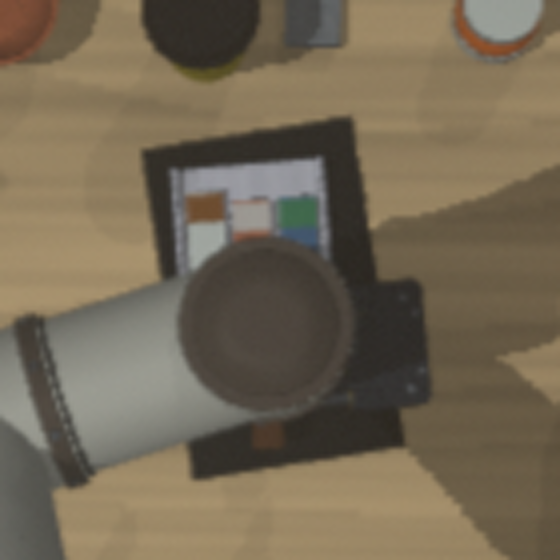

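The tool is centred over the handle. I descend and grip.

Emit:
move_arm(series=[[[0, 0, 0, 0, 0.01, -0.4, 1], [0, 0, 0, 0, 0, -0.4, 1], [0, 0, 0, 0, 0, -0.4, 1], [0, 0, 0, 0, 0, -0.2, 1], [0, 0, 0, 0, 0, -0.05, 1], [0, 0, 0, 0, 0, 0, 1]]])

```text
time_s: 10.12
tcp_pos: [0.4941, -0.0011, 0.0906]
ee_rot: [[0.007, 0.091, -0.996], [0.002, -0.996, -0.091], [-1.0, -0.002, -0.007]]
wrist_force: [-0.5, 0.3, -0.5]
gripper_width: 0.999
```

Emit:
move_arm(series=[[[0, 0.05, 0, -0.02, 0.01, -0.05, 1], [0, 0, 0, 0, 0, 0, 0.6], [0, 0, 0, 0, 0, 0, 0], [0, 0, 0, 0, 0, 0, 0], [0, 0, 0, 0, 0, 0, 0], [0, 0, 0, 0, 0, 0, 0], [0, 0, 0, 0, 0, 0, 0], [0, 0, 0, 0, 0, 0, 0], [0, 0, 0, 0, 0, 0, 0]]])

```text
time_s: 11.25
tcp_pos: [0.4939, 0.0, 0.0894]
ee_rot: [[0.003, 0.091, -0.996], [0.004, -0.996, -0.091], [-1.0, -0.003, -0.004]]
wrist_force: [0.5, 0.8, 0.5]
gripper_width: 0.253
```

Emit:
move_arm(series=[[[0, 0, 0, 0, 0, 0.1, 0], [0, 0, 0, 0, 0, 0.3, 0], [0, 0, 0, 0, 0, 0.3, 0], [0, 0, 0, 0, 0, 0.2, 0], [0, 0, 0, 0, 0, 0, 0]]])

```text
time_s: 11.88
tcp_pos: [0.4902, -0.001, 0.1432]
ee_rot: [[-0.007, 0.089, -0.996], [0.002, -0.996, -0.089], [-1.0, -0.002, 0.006]]
wrist_force: [-0.0, 1.2, -3.9]
gripper_width: 0.25
```

Run:
```python
from h import *
p,d=shot("side","s4")
s=r.sense(); print(s["tcp_pos"],s["ee_rot"],s["moment"])
cv2.imwrite("pics/s4c.png",cv2.resize(p[180:300,250:430,::-1],None,fx=4,fy=4,interpolation=cv2.INTER_CUBIC))
P,uv=cloud("side",d,np.ones(d.shape,bool))
k=(P[:,2]>0.03)&(P[:,2]<0.1)&(abs(P[:,0]-0.6)<.07)&(abs(P[:,1])<.08)
Q=P[k&(abs(P[:,2]-.05)<.025)]
# blade plane fit
A=np.c_[Q[:,:2],np.ones(len(Q))]
w=np.ones(len(Q),bool)
for _ in range(5):
    c=np.linalg.lstsq(A[w],Q[w,2],rcond=None)[0]; e=Q[:,2]-A@c; w=abs(e)<.006
print(len(Q),w.sum(),c,np.degrees(np.arctan(c[:2])))
```

```text
[ 0.48976093 -0.00111162  0.14257845] [[-0.00803627  0.08884867 -0.99601272]
 [ 0.00145901 -0.99604278 -0.08886312]
 [-0.99996664 -0.00216732  0.00787484]] [-0.15703332  0.33965516  0.02926288]
1667 1363 [-0.11948055  0.00872319  0.135443  ] [-6.81343189  0.4997892 ]
```

View pics/s4c.png

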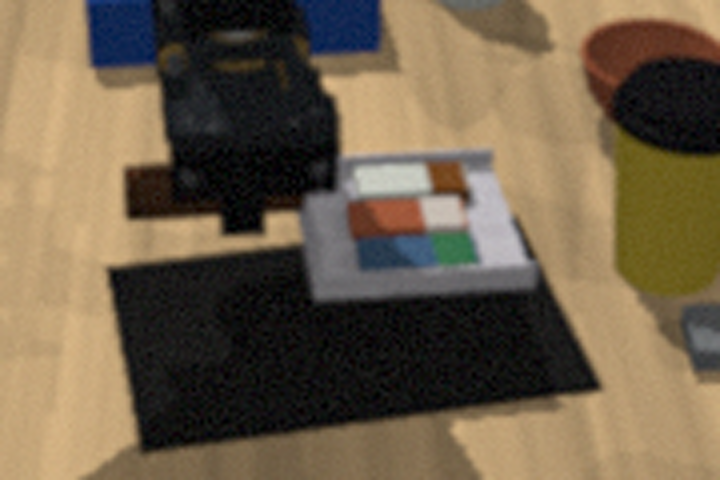

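The shovel is lifted with all three tiles on it, and the flange looks almost level. I check the slope better before carrying it.

```bash
cat >> h.py <<'E'
def slope(n,f,lo,hi):
    z=np.load(f"pics/{f}.npz"); d=z["d"]; P,uv=cloud(n,d,np.ones(d.shape,bool))
    k=np.all((P>lo)&(P<hi),1); Q=P[k]; best=None; rng=np.random.default_rng(0)
    for _ in range(3000):
        T=Q[rng.choice(len(Q),3,False)]; nn=np.cross(T[1]-T[0],T[2]-T[0]); l=np.linalg.norm(nn)
        if l<2e-4: continue
        nn/=l; nn*=np.sign(nn[2]) or 1
        if nn[2]<.6: continue
        w=abs((Q-T[0])@nn)<.0015
        if best is None or w.sum()>best.sum(): best=w
    q=Q[best]; c=q.mean(0); nn=np.linalg.svd(q-c)[2][2]; nn*=np.sign(nn[2]); return len(Q),best.sum(),c,nn
E
python3 - <<'E'
from h import *
print(slope("side","side0",[.565,-.04,.006],[.65,.06,.03]))
print(slope("side","s4",[.55,-.04,.045],[.65,.06,.085]))
E
```

```text
(975, np.int64(504), array([0.59110813, 0.00694516, 0.01649424]), array([-1.80172636e-02,  2.52603675e-04,  9.99837644e-01]))
(1100, np.int64(621), array([0.58100616, 0.00555113, 0.06765997]), array([0.01924305, 0.00238125, 0.999812  ]))
```

Emit:
move_arm(series=[[[0, -0.12, 0, 0, 0, 0.2, 0], [0, -0.12, 0, 0, 0, 0.4, 0], [0, 0, 0, 0, 0, 0.4, 0], [0, 0, 0, 0, 0, 0.3, 0], [0, 0, -0.4, 0, -0.1, 0.2, 0], [0, 0, -0.8, -0.08, -0.15, 0, 0], [0, 0, -0.93, -0.09, -0.15, 0, 0], [0, 0, -0.93, -0.09, -0.15, 0, 0], [0, 0, -0.93, -0.09, -0.15, 0, 0], [0, 0, -0.93, -0.09, -0.15, 0, 0], [0, 0, -0.93, -0.09, -0.15, 0, 0], [0, 0, -0.93, -0.09, -0.15, 0, 0], [0, 0, -0.93, -0.09, -0.15, 0, 0], [0, 0, -0.93, -0.09, -0.15, 0, 0], [0, 0, -0.93, -0.09, -0.15, 0, 0], [0, 0, -0.93, -0.09, -0.15, 0, 0], [0, 0, -0.93, -0.09, -0.15, 0, 0], [0, 0, -0.4, 0, 0, 0, 0], [0, 0, 0, 0, 0, 0, 0]]])

```text
time_s: 14.3
tcp_pos: [0.4161, -0.1191, 0.2357]
ee_rot: [[0.002, -0.999, 0.051], [-0.021, 0.051, 0.998], [-1.0, -0.003, -0.021]]
wrist_force: [-0.0, 0.3, -3.2]
gripper_width: 0.249
```

Run:
```python
from h import *
p,d=shot("side","s5"); shot("top","t5")
s=r.sense(); print(s["tcp_pos"],s["ee_rot"],s["moment"],s["joints"])
print(slope("side","s5",[.35,-.30,.14],[.48,-.17,.18]))
```

```text
[ 0.41614163 -0.11902264  0.23568909] [[ 0.00186098 -0.99871387  0.050667  ]
 [-0.02121415  0.05061626  0.99849284]
 [-0.99977322 -0.00293303 -0.02109267]] [0.33419646 0.05654498 0.04384545] [  6.41662827   6.14752427 -30.751987     1.52470941 -53.14011484
 -10.23481996]
(2992, np.int64(1294), array([ 0.4115776 , -0.21217387,  0.1614646 ]), array([-0.00441794, -0.00587637,  0.99997297]))
```

View pics/s5.png

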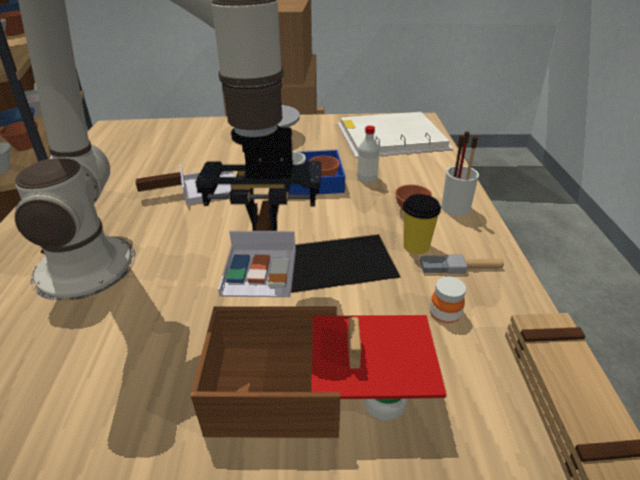

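View pics/t5.png

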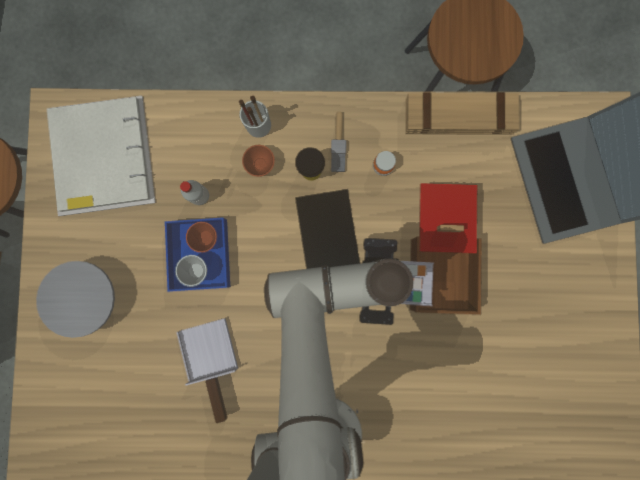

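The tiles lie on the level blade at (258,270), in front of the +y rim. I align and lower towards the rim.

Emit:
move_arm(series=[[[0, 0, 0.19, 0.085, 0, -0.2, 0], [0, 0, 0, 0, 0, -0.25, 0], [0, 0, 0, 0, 0, -0.2, 0], [0, 0, 0, 0, 0, 0, 0]]])

```text
time_s: 14.9
tcp_pos: [0.4221, -0.1186, 0.1938]
ee_rot: [[0.003, -1.0, 0.018], [-0.021, 0.018, 1.0], [-1.0, -0.003, -0.021]]
wrist_force: [0.4, 0.1, -3.0]
gripper_width: 0.249
```

Emit:
move_arm(series=[[[0, 0, 0, 0, 0, -0.07, 0], [0, 0, 0, 0, 0, -0.05, 0], [0, 0, 0, 0, 0, 0, 0]]])

```text
time_s: 15.28
tcp_pos: [0.4228, -0.1186, 0.1869]
ee_rot: [[0.004, -1.0, 0.017], [-0.022, 0.017, 1.0], [-1.0, -0.004, -0.021]]
wrist_force: [-1.2, -0.8, -1.8]
gripper_width: 0.25
```

Run:
```python
from h import *
p,d=shot("side","s6")
s=r.sense(); print(s["tcp_pos"],s["wrist_force"],s["moment"])
cv2.imwrite("pics/s6c.png",cv2.resize(p[170:450,180:380,::-1],None,fx=2.1,fy=2.1,interpolation=cv2.INTER_CUBIC))
```

```text
[ 0.42277094 -0.11862665  0.18693925] [-0.30590283  0.15404027 -1.05645866] [ 0.10365759  0.40990274 -0.12054928]
```

View pics/s6c.png

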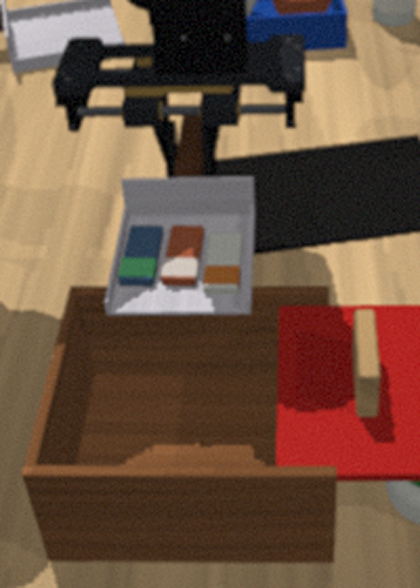

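Contact is made: the moment about x dropped and the blade's front edge overhangs the rim by about 20 mm. I press a little more, then compute the tipping steps.

Emit:
move_arm(series=[[[0, 0, 0, -0.02, 0, -0.05, 0], [0, 0, 0, 0, 0, -0.04, 0]]])

```text
time_s: 15.58
tcp_pos: [0.4231, -0.1184, 0.1829]
ee_rot: [[0.008, -1.0, 0.016], [-0.022, 0.016, 1.0], [-1.0, -0.009, -0.022]]
wrist_force: [-0.4, 2.5, 1.8]
gripper_width: 0.248
```

Run:
```python
import numpy as np
from h import *
s=r.sense(); print(s["tcp_pos"],s["wrist_force"],s["moment"])
y,z=.122,.087
for st in [4]:
  a=0
  f=lambda a:(y*np.cos(np.radians(a))-z*np.sin(np.radians(a)), y*np.sin(np.radians(a))+z*np.cos(np.radians(a)))
  for a in range(0,60,st):
    p,q=f(a),f(a+st); print(a, np.round([(q[0]-p[0])/.06,(q[1]-p[1])/.06],3), "tcp",np.round([p[0]-.2405,p[1]+.1],4))
```

```text
[ 0.42307496 -0.11843468  0.18291494] [-0.40060225  2.5224121   1.80457113] [ 0.37192556  0.4853171  -0.1192237 ]
0 [-0.106  0.138] tcp [-0.1185  0.187 ]
4 [-0.115  0.131] tcp [-0.1249  0.1953]
8 [-0.124  0.122] tcp [-0.1318  0.2031]
12 [-0.133  0.113] tcp [-0.1393  0.2105]
16 [-0.14   0.104] tcp [-0.1472  0.2173]
20 [-0.147  0.094] tcp [-0.1556  0.2235]
24 [-0.153  0.083] tcp [-0.1644  0.2291]
28 [-0.159  0.072] tcp [-0.1736  0.2341]
32 [-0.163  0.061] tcp [-0.1831  0.2384]
36 [-0.167  0.05 ] tcp [-0.1929  0.2421]
40 [-0.17   0.038] tcp [-0.203   0.2451]
44 [-0.172  0.026] tcp [-0.2132  0.2473]
48 [-0.174  0.014] tcp [-0.2235  0.2489]
52 [-0.174  0.002] tcp [-0.2339  0.2497]
56 [-0.174 -0.011] tcp [-0.2444  0.2498]
```

Emit:
move_arm(series=[[[0.5, 0, 0, -0.01, -0.106, 0.125, 0], [0.5, 0, 0, -0.01, -0.115, 0.12, 0], [0.5, 0, 0, 0, -0.124, 0.115, 0], [0.5, 0, 0, 0, -0.133, 0.11, 0]]])

```text
time_s: 16.08
tcp_pos: [0.4222, -0.1472, 0.2127]
ee_rot: [[0.01, -1.0, 0.009], [0.261, 0.011, 0.965], [-0.965, -0.007, 0.261]]
wrist_force: [-1.7, -1.5, -0.3]
gripper_width: 0.249
```

Emit:
move_arm(series=[[[0.5, 0, 0, 0, -0.14, 0.08, 0], [0.5, 0, 0, 0, -0.147, 0.075, 0], [0.5, 0, 0, 0, -0.153, 0.065, 0]]])

```text
time_s: 16.45
tcp_pos: [0.4227, -0.1754, 0.228]
ee_rot: [[0.013, -1.0, 0.006], [0.459, 0.012, 0.888], [-0.888, -0.009, 0.459]]
wrist_force: [-1.7, 0.9, 0.9]
gripper_width: 0.25
```

Run:
```python
from h import *
p,d=shot("side","s7")
s=r.sense(); print(s["tcp_pos"],s["wrist_force"],s["moment"])
cv2.imwrite("pics/s7c.png",cv2.resize(p[130:450,180:400,::-1],None,fx=1.8,fy=1.8,interpolation=cv2.INTER_CUBIC))
```

```text
[ 0.42321359 -0.17721981  0.22782948] [ 0.76992968 -2.93941258  1.571338  ] [-1.4791296   0.07197621 -0.14795577]
```

View pics/s7c.png

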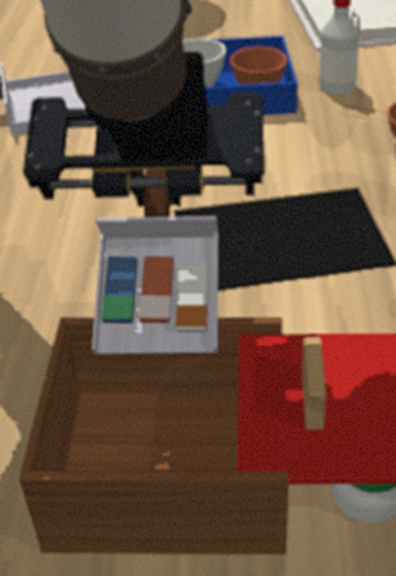

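The blade is tipped about 27° with its front resting on the rim and the tiles still on it. I continue.

Emit:
move_arm(series=[[[0.5, 0, 0, 0, -0.155, 0.06, 0], [0.5, 0, 0, 0, -0.16, 0.05, 0], [0.5, 0, 0, 0, -0.165, 0.035, 0], [0.5, 0, 0, 0, -0.167, 0.025, 0]]])

```text
time_s: 17.0
tcp_pos: [0.4235, -0.2181, 0.2382]
ee_rot: [[0.017, -1.0, 0.007], [0.687, 0.016, 0.726], [-0.726, -0.007, 0.688]]
wrist_force: [0.1, -0.6, -1.2]
gripper_width: 0.247
```

Run:
```python
from h import *
p,d=shot("side","s8")
s=r.sense(); print(s["tcp_pos"],s["wrist_force"],s["moment"])
cv2.imwrite("pics/s8c.png",cv2.resize(p[130:450,180:400,::-1],None,fx=1.8,fy=1.8,interpolation=cv2.INTER_CUBIC))
```

```text
[ 0.42349943 -0.21983506  0.23706405] [ 0.7611192  -3.79360552 -3.12872344] [-2.31632587 -0.11406987 -0.2891765 ]
```

View pics/s8c.png

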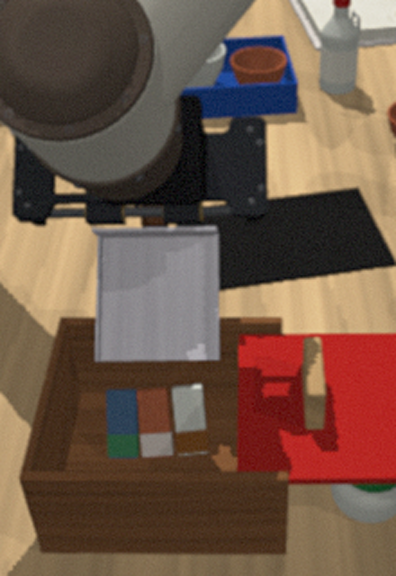

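All three tiles lie flat in the box at about (155,420) in the crop and the blade is empty. I lift clear and level out.

Emit:
move_arm(series=[[[0, 0, 0, 0, 0, 0, 0], [0, 0, 0, 0, 0.05, 0.25, 0], [-0.4, 0, 0, 0, 0.15, 0.3, 0], [-0.85, 0, 0, 0, 0.28, 0, 0], [-0.85, 0, 0, 0, 0.28, 0, 0], [-0.85, 0, 0, 0, 0.28, 0, 0], [-0.85, 0, 0, 0, 0.28, 0, 0], [-0.85, 0, 0, 0, 0.28, 0, 0], [-0.5, 0, 0, 0, 0.1, 0, 0], [0, 0, 0, 0, 0, 0, 0]]])

```text
time_s: 18.3
tcp_pos: [0.421, -0.1086, 0.2791]
ee_rot: [[0.033, -0.999, 0.002], [0.018, 0.003, 1.0], [-0.999, -0.033, 0.018]]
wrist_force: [-0.3, 0.9, -2.8]
gripper_width: 0.249
```

Run:
```python
from h import *
p,d=shot("side","s9"); shot("top","t9")
s=r.sense(); print(s["tcp_pos"],s["ee_rot"],s["wrist_force"],s["moment"])
c=s["tcp_pos"]
print(slope("side","s9",[c[0]-.05,c[1]-.14,c[2]-.10],[c[0]+.05,c[1]-.045,c[2]-.05]))
```

```text
[ 0.4216908  -0.10965649  0.27906816] [[ 0.03332177 -0.99943178  0.00507707]
 [ 0.01837624  0.00569169  0.99981494]
 [-0.99927572 -0.0332223   0.01855546]] [ 0.58487676 -0.77131917 -1.74037893] [ 0.0138997   0.13069136 -0.02662401]
(2697, np.int64(2428), array([ 0.42244054, -0.20539132,  0.19559699]), array([-0.03042818, -0.012541  ,  0.99945828]))
```

View pics/s9.png

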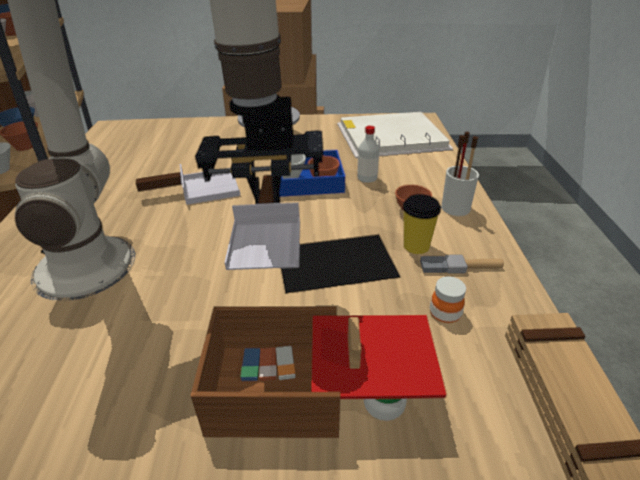

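All three tiles are in the box at (268,363) and the shovel is empty. Now back to the mat.

Emit:
move_arm(series=[[[-0.13, 0.23, 0.4, 0.05, 0.1, 0, 0], [0, 0, 0.92, 0.09, 0.14, 0, 0], [0, 0, 0.92, 0.09, 0.14, 0, 0], [0, 0, 0.92, 0.09, 0.14, 0, 0], [0, 0, 0.92, 0.09, 0.14, 0, 0], [0, 0, 0.92, 0.09, 0.14, 0, 0], [0, 0, 0.92, 0.09, 0.14, -0.15, 0], [0, 0, 0.92, 0.09, 0.14, -0.2, 0], [0, 0, 0.92, 0.09, 0.14, -0.2, 0], [0, 0, 0.92, 0.09, 0.14, -0.2, 0], [0, 0, 0.92, 0.09, 0.14, -0.2, 0], [0, 0, 0.92, 0.09, 0.14, -0.2, 0], [0, 0, 0.92, 0.09, 0.14, -0.2, 0], [0, 0, 0.4, 0.03, 0.05, 0, 0], [0, 0, 0, 0, 0, 0, 0]]])

```text
time_s: 20.27
tcp_pos: [0.5014, -0.0013, 0.1927]
ee_rot: [[-0.016, 0.135, -0.991], [-0.014, -0.991, -0.135], [-1.0, 0.011, 0.018]]
wrist_force: [-0.5, -0.5, -1.9]
gripper_width: 0.248
```

Emit:
move_arm(series=[[[0.1, -0.115, -0.325, -0.12, 0.02, -0.2, 0], [0, 0, 0, 0, 0, -0.4, 0], [0, 0, 0, 0, 0, -0.35, 0], [0, 0, 0, 0, 0, 0, 0]]])

```text
time_s: 20.78
tcp_pos: [0.4957, -0.0014, 0.1346]
ee_rot: [[-0.001, 0.085, -0.996], [0.0, -0.996, -0.085], [-1.0, -0.0, 0.001]]
wrist_force: [-0.1, -0.8, -2.1]
gripper_width: 0.251
```

Run:
```python
from h import *
p,d=shot("side","s10"); p2,d2=shot("top","t10")
s=r.sense(); print(s["tcp_pos"],s["ee_rot"],s["wrist_force"])
c=s["tcp_pos"]
print(slope("side","s10",[.55,-.04,c[2]-.10],[.65,.06,c[2]-.05]))
cv2.imwrite("pics/s10c.png",cv2.resize(p[180:300,250:430,::-1],None,fx=4,fy=4,interpolation=cv2.INTER_CUBIC))
cv2.imwrite("pics/t10c.png",cv2.resize(p2[180:290,280:380,::-1],None,fx=5,fy=5,interpolation=cv2.INTER_CUBIC))
```

```text
[ 0.49702193 -0.00101186  0.13631963] [[ 3.24939934e-03  8.54187608e-02 -9.96339840e-01]
 [ 1.22984133e-03 -9.96344688e-01 -8.54151655e-02]
 [-9.99993964e-01 -9.47791935e-04 -3.34257329e-03]] [ 0.16956431 -0.16367322 -1.95743512]
(1185, np.int64(926), array([0.5936598 , 0.01294733, 0.05326513]), array([-0.00895358,  0.00506011,  0.99994711]))
```

View pics/s10c.png

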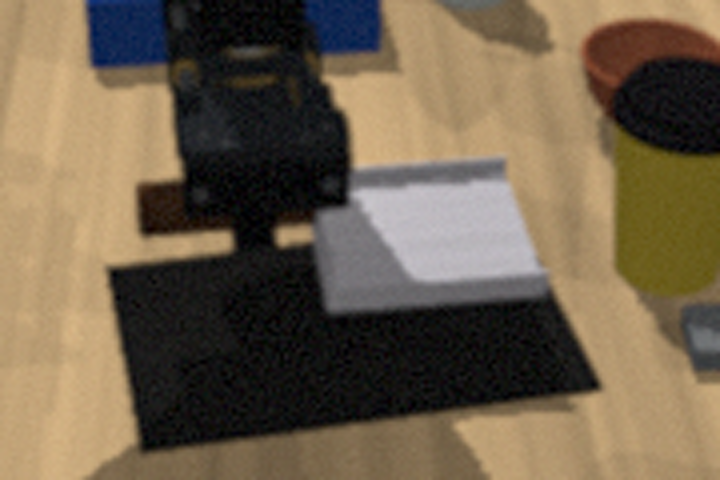

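View pics/t10c.png

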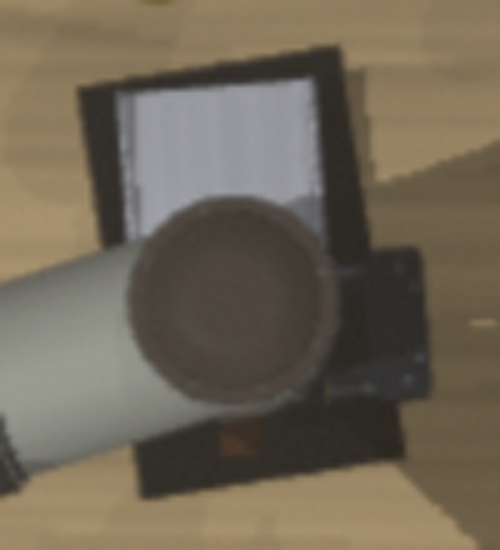

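Run:
```python
from h import *
W=onplane("top",np.array([(117,93),(315,78)])/5+[280,180],.0643); d=W[0]-W[1]; print(W,W.mean(0),np.degrees(np.arctan2(d[1],d[0]))-90, np.linalg.norm(d))
```

```text
[[ 0.63197439  0.06203711  0.0643    ]
 [ 0.6409897  -0.04439001  0.0643    ]] [0.63648204 0.00882355 0.0643    ] 4.841893181912056 0.10680828307960363
```

Emit:
move_arm(series=[[[0, 0.03, 0, -0.02, 0.035, -0.25, 0], [0, 0, 0, 0, 0, -0.25, 0], [0, 0, 0, 0, 0, -0.2, 0], [0, 0, 0, 0, 0, 0, 0]]])

```text
time_s: 21.38
tcp_pos: [0.4971, 0.0017, 0.094]
ee_rot: [[0.003, 0.085, -0.996], [0.003, -0.996, -0.085], [-1.0, -0.002, -0.003]]
wrist_force: [0.0, -0.1, -1.2]
gripper_width: 0.252
```

Emit:
move_arm(series=[[[0, 0, 0, -0.01, 0, -0.05, 0], [0, 0, 0, 0, 0, -0.02, 0], [0, 0, 0, 0, 0, 0, 0]]])

```text
time_s: 21.75
tcp_pos: [0.4972, 0.0019, 0.0903]
ee_rot: [[0.005, 0.085, -0.996], [0.003, -0.996, -0.085], [-1.0, -0.003, -0.005]]
wrist_force: [-0.6, -0.2, -3.4]
gripper_width: 0.249
```

Emit:
move_arm(series=[[[0, 0, 0, 0, 0, -0.03, 0], [0, 0, 0, 0, 0, -0.02, 0], [0, 0, 0, 0, 0, 0, 0]]])

```text
time_s: 22.12
tcp_pos: [0.4975, 0.002, 0.0891]
ee_rot: [[0.007, 0.086, -0.996], [0.003, -0.996, -0.086], [-1.0, -0.003, -0.007]]
wrist_force: [-0.1, 0.1, -2.5]
gripper_width: 0.251
```

Run:
```python
from h import *
p,d=shot("side","s11")
s=r.sense(); print(s["tcp_pos"],s["wrist_force"])
print(slope("side","s11",[.56,-.04,-.005],[.65,.06,.03]))
cv2.imwrite("pics/s11c.png",cv2.resize(p[180:300,250:430,::-1],None,fx=4,fy=4,interpolation=cv2.INTER_CUBIC))
```

```text
[0.49744555 0.00199811 0.08896075] [ 0.30887252 -0.63780569 -1.06239326]
(1175, np.int64(813), array([0.60050228, 0.01421417, 0.00854579]), array([-0.01179105, -0.00323741,  0.99992524]))
```

View pics/s11c.png

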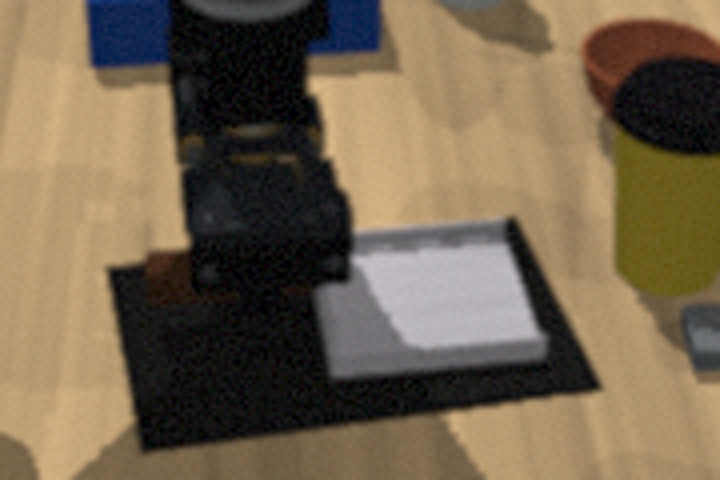

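The blade is about 1 mm above the mat at most. I ease it down and release.

Emit:
move_arm(series=[[[0, 0, 0, -0.02, 0, -0.03, 0], [0, 0, 0, 0, 0, 0, 0], [0, 0, 0, 0, 0, 0, 0.4], [0, 0, 0, 0, 0, 0, 0.7], [0, 0, 0, 0, 0, 0, 1], [0, 0, 0, 0, 0, 0, 1], [0, 0, 0, 0, 0, 0, 1], [0, 0, 0, 0, 0, 0, 1], [0, 0, 0, 0, 0, 0.2, 1], [0, 0, 0, 0, 0, 0.5, 1], [0, 0, 0, 0, 0, 0.6, 1], [0, 0, 0, 0, 0, 0.6, 1], [0, 0, 0, 0, 0, 0.4, 1], [0, 0, 0, 0, 0, 0, 1]]])

```text
time_s: 23.92
tcp_pos: [0.4975, 0.002, 0.2349]
ee_rot: [[0.014, 0.088, -0.996], [0.004, -0.996, -0.088], [-1.0, -0.003, -0.015]]
wrist_force: [-0.4, -0.4, -0.4]
gripper_width: 1.001
```

Emit:
move_arm(series=[[[0, 0, -0.925, 0.07, -0.41, 0.1, 1], [0, 0, -0.925, 0.07, -0.41, 0, 1], [0, 0, -0.925, 0.07, -0.41, 0, 1], [0, 0, -0.925, 0.07, -0.41, 0, 1], [0, 0, -0.925, 0.07, -0.41, 0, 1], [0, 0, -0.925, 0.07, -0.41, 0, 1], [0, 0, -0.925, 0.07, -0.41, 0, 1], [0, 0, -0.925, 0.07, -0.41, 0, 1], [0, 0, -0.925, 0.07, -0.41, 0, 1], [0, 0, -0.925, 0.07, -0.41, 0, 1], [0, 0, -0.925, 0.07, -0.41, 0, 1], [0, 0, -0.925, 0.07, -0.41, 0, 1], [0, 0, -0.925, 0.07, -0.41, 0, 1], [0, 0, 0, 0, 0, 0, 1]]])

```text
time_s: 25.68
tcp_pos: [0.545, -0.3265, 0.2273]
ee_rot: [[-0.014, -0.997, 0.078], [0.004, 0.078, 0.997], [-1.0, 0.014, 0.003]]
wrist_force: [0.1, -0.7, -0.6]
gripper_width: 0.999
```

Run:
```python
from h import *
p,d=shot("side","s12"); p2,d2=shot("top","t12")
s=r.sense(); print(s["tcp_pos"],s["ee_rot"])
print(slope("side","s12",[.56,-.04,-.005],[.65,.06,.03]))
cv2.imwrite("pics/t12c.png",cv2.resize(p2[180:290,280:380,::-1],None,fx=5,fy=5,interpolation=cv2.INTER_CUBIC))
for n,dd in (("top",d2),("side",d)):
    P,uv=cloud(n,dd,np.ones(d.shape,bool))
    k=(P[:,2]>0.036)&(P[:,2]<0.06)&(P[:,0]>.42)&(P[:,0]<.515)&(abs(P[:,1]-.005)<.06);Q=P[k]
    vx=cv2.fitLine((Q[:,:2]).astype(np.float32),cv2.DIST_L2,0,0.01,0.01).ravel(); print(vx,Q.min(0),np.median(Q[:,2]))
```

```text
[ 0.54486543 -0.32503669  0.22767942] [[-0.01381121 -0.99708944  0.07497934]
 [ 0.004303    0.07492653  0.99717977]
 [-0.99989536  0.0140949   0.00325565]]Traceback (most recent call last):
  File "<stdin>", line 4, in <module>
  File "h.py", line 25, in slope
    T=Q[rng.choice(len(Q),3,False)]; nn=np.cross(T[1]-T[0],T[2]-T[0]); l=np.linalg.norm(nn)
        ~~~~~~~~~~^^^^^^^^^^^^^^^^
  File "numpy/random/_generator.pyx", line 864, in numpy.random._generator.Generator.choice
ValueError: a must be a positive integer unless no samples are taken
```

View pics/s12.png

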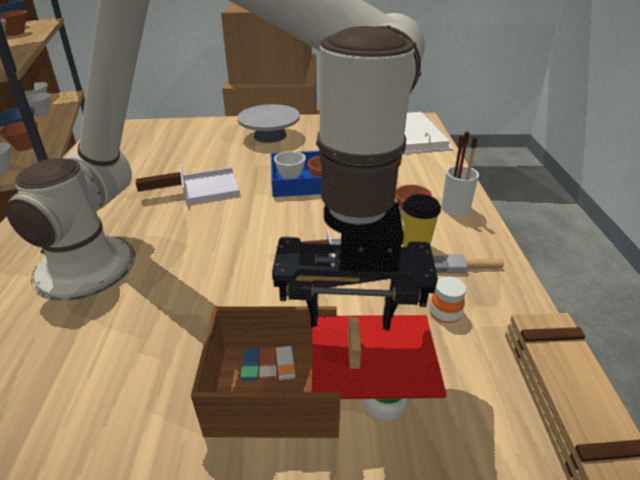

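The gripper blocks the side view here, but the top picture was saved, so I check the shovel's placing there.

Run:
```python
from h import *
z=np.load("pics/t12.npz"); p2,dd=z["p"],z["d"]
cv2.imwrite("pics/t12c.png",cv2.resize(p2[180:290,280:380,::-1],None,fx=5,fy=5,interpolation=cv2.INTER_CUBIC))
P,uv=cloud("top",dd,np.ones(dd.shape,bool))
k=(P[:,2]>0.036)&(P[:,2]<0.06)&(P[:,0]>.42)&(P[:,0]<.515)&(abs(P[:,1]-.005)<.06);Q=P[k]
vx=cv2.fitLine((Q[:,:2]).astype(np.float32),cv2.DIST_L2,0,0.01,0.01).ravel(); print(vx,Q.min(0),np.median(Q[:,2]))
```

```text
[0.99553424 0.094401   0.47794122 0.00126655] [ 0.44106485 -0.01124062  0.03815683] 0.046990142625780496
```

View pics/t12c.png

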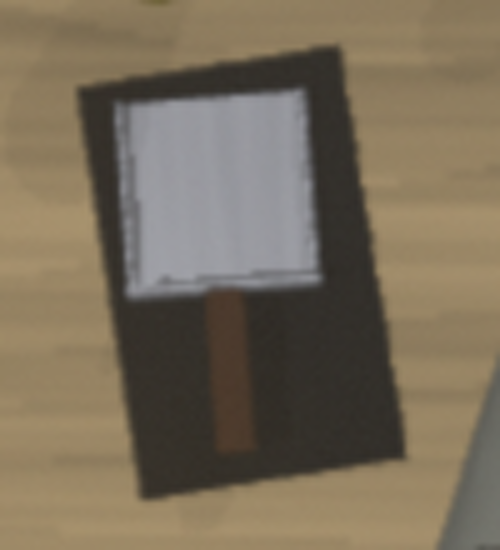

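The shovel lies on the mat within about 3 mm and 0.4° of where it was. I descend on the fin.

Emit:
move_arm(series=[[[-0.03, -0.1, 0.33, 0.1, 0.09, -0.1, 1], [0, 0, 0, 0, 0, -0.4, 1], [0, 0, 0, 0, 0, -0.4, 1], [0, 0, 0, 0, 0, -0.05, 1], [0, 0, 0, 0, 0, 0, 1]]])

```text
time_s: 26.4
tcp_pos: [0.5521, -0.3143, 0.1696]
ee_rot: [[0.003, -1.0, 0.013], [-0.001, 0.013, 1.0], [-1.0, -0.003, -0.0]]
wrist_force: [0.5, 1.2, 0.4]
gripper_width: 1.002
```

Emit:
move_arm(series=[[[0, 0, 0, 0, -0.07, 0, 1], [0, 0, 0, 0, 0, 0, 0], [0, 0, 0, 0, 0, 0, 0], [0, 0, 0, 0, 0, 0, 0], [0, 0, 0, 0, 0, 0, 0], [0, 0, 0, 0, 0, 0, 0], [0, 0, 0, 0, 0, 0, 0], [0, 0, 0, 0, 0, 0, 0], [0, 0, 0, 0, 0, 0, 0], [0, 0, 0, 0, 0, 0, 0]]])

```text
time_s: 27.65
tcp_pos: [0.5517, -0.3191, 0.1724]
ee_rot: [[0.004, -1.0, 0.012], [-0.002, 0.012, 1.0], [-1.0, -0.004, -0.001]]
wrist_force: [-0.9, -0.0, 0.8]
gripper_width: 0.157
```

Emit:
move_arm(series=[[[0, 0, 0, -0.2, 0.005, -0.01, 0], [0, 0, 0, -0.4, 0.01, 0, 0], [0, 0, 0, -0.4, 0.01, 0, 0], [0, 0, 0, -0.4, 0.01, 0, 0], [0, 0, 0, -0.4, 0.01, 0, 0], [0, 0, 0, -0.4, 0.01, 0, 0], [0, 0, 0, -0.2, 0.005, 0, 0], [0, 0, 0, -0.1, 0, 0, 0], [0, 0, 0, 0, 0, 0, 0]]])

```text
time_s: 28.78
tcp_pos: [0.4007, -0.3154, 0.1723]
ee_rot: [[0.021, -1.0, 0.012], [-0.006, 0.012, 1.0], [-1.0, -0.022, -0.006]]
wrist_force: [-0.3, -0.5, 0.9]
gripper_width: 0.157
```

Emit:
move_arm(series=[[[0, 0, 0, -0.06, 0, 0, 0], [0, 0, 0, -0.06, 0, 0, 0], [0, 0, 0, 0, 0, 0, 0]]])

```text
time_s: 29.15
tcp_pos: [0.4, -0.3153, 0.1723]
ee_rot: [[0.035, -0.999, 0.01], [-0.009, 0.01, 1.0], [-0.999, -0.035, -0.008]]
wrist_force: [-1.7, -2.0, 3.2]
gripper_width: 0.164
```

At the stop: the tool tilts instead of advancing. I release and retreat.

Emit:
move_arm(series=[[[0, 0, 0, 0, 0, 0, 0.5], [0, 0, 0, 0, 0, 0, 1], [0, 0, 0, 0, 0, 0, 1], [0, 0, 0, 0, 0, 0, 1], [0, 0, 0, 0, 0, 0, 1], [0, 0, 0, 0, 0, 0.3, 1], [0, 0, 0, 0, 0, 0.7, 1], [0, 0, 0, 0, 0, 0.7, 1], [0, 0, 0, 0, 0.5, 0.5, 1], [0, 0, 0, 0, 0.8, 0, 1], [0, 0, 0, 0, 0.8, 0, 1], [0, 0, 0, 0, 0.5, 0, 1], [0, 0, 0, 0, 0, 0, 1]]])

```text
time_s: 30.78
tcp_pos: [0.3982, -0.1553, 0.3088]
ee_rot: [[0.037, -0.999, 0.012], [-0.007, 0.012, 1.0], [-0.999, -0.037, -0.007]]
wrist_force: [-0.7, -0.9, -0.5]
gripper_width: 0.997
```

Run:
```python
from h import *
p,d=shot("side","s13"); p2,d2=shot("top","t13")
P,uv=cloud("side",d,np.ones(d.shape,bool))
k=(P[:,2]>0.124)&(P[:,2]<0.136)&(abs(P[:,0]-0.40)<.05)&(abs(P[:,1]+0.315)<.05); Q=P[k]; print(len(Q)); 
print(cv2.minAreaRect((Q[:,:2]*1000).astype(np.float32)))
hsv=cv2.cvtColor(p,cv2.COLOR_RGB2HSV)
red=((hsv[...,0]<6)|(hsv[...,0]>174))&(hsv[...,1]>180)&(hsv[...,2]>50)
N,L,S,C=cv2.connectedComponentsWithStats(red.astype(np.uint8)); i=1+np.argmax(S[1:,4]); v,u=np.nonzero(L==i); R=onplane("side",np.c_[u,v],.088)
print(cv2.minAreaRect((R[:,:2]*1000).astype(np.float32)))
s=r.sense(); print(s["time_s"],s["tcp_pos"],s["gripper_width"])
```

```text
363
((402.1556701660156, -315.0770263671875), (60.39963912963867, 14.417186737060547), 88.77894592285156)
((432.06243896484375, -311.04443359375), (141.0281982421875, 180.42892456054688), 88.9151840209961)
30.875 [ 0.39842223 -0.1566142   0.30862313] 0.9981608067210784
```

View pics/s13.png

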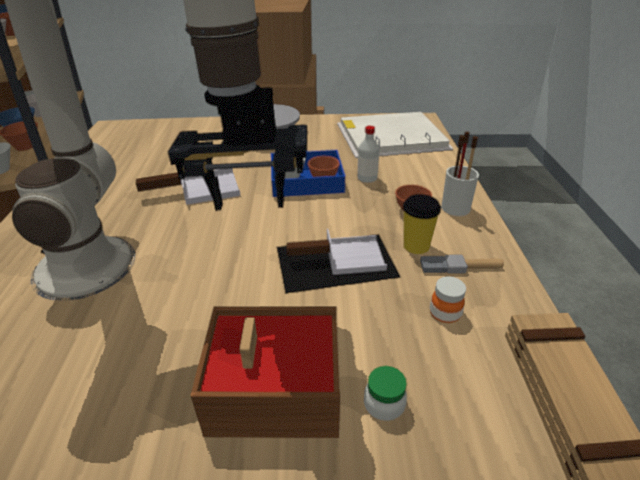

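View pics/t13.png

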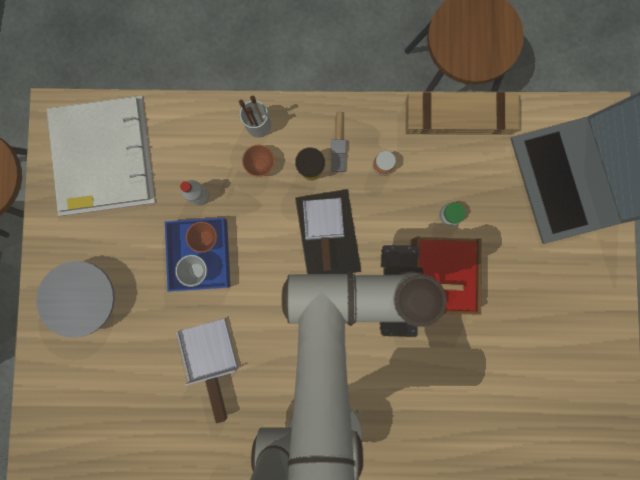

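The cover is shut, with the fin at x=0.402 (expected 0.402) and the travel from open at 149.4 mm. The shovel lies on the mat, the bystanders are unmoved and the gripper is clear. I hand in.

Run:
```python
from station import r
print(r.finish_job())
```

```text
the job is handed in; nothing more can be done
None
```

The job is done and handed in at about 31 s. I slid the cover open to its stop and carried the loaded shovel over level. With the blade's front pressed on the box's +y rim, I tipped it to about 43° and all three tiles went into the box. The empty shovel is back on its mat and the cover is slid shut.

**Cover:** the fin ended at x=0.402 m, where it should be when shut. The cover travelled about 149.4 mm, which agrees with the 150 mm stroke within the calibration error.

**Tiles:** all three were seen lying in the box before the cover was closed.

**Shovel:** it lies flat, about 2–3 mm and 0.4° from where it lay before.

**Bystanders:** the cup, bowl, pots, bottle and brush look unmoved in the last pictures. I compared these by eye and did not measure them.

**Checks that were weak or failed:**
- **Rim pressure:** it was only a few newtons. Up to a tilt of about 27° the readings gave roughly 3–5 N. At the end of the tip they were noisier, so contact there was judged from the picture and the tool's position rather than measured.
- **Shovel slope:** one slope check after placing the shovel failed because the gripper blocked the side view. I used the top view instead.

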